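Push a tube rack into the length stop

TASK

Set the empty tube rack up in the length-stop fixture on the worktop. First push the rack along the worktop until its long side lies flat against the long rail, between the two stops; then push the sliding stop along the rail until the rack is held snugly end to end between it and the fixed stop. Only push with the fingers: do not take the rack or the sliding stop between them or lift anything, do not tip the rack, and leave the vials and the cup alone.

Things in the scene. Friction and masses are not known exactly. Their poses are not given: they have to be found in the camera images.
- tube_rack: Empty white tube rack, a rectangular block with 18 holes in its top, loose on the worktop: 76 mm (own x) by 140 mm (own y) by 46 mm high, about 0.15 kg. Origin at the centre of its underside, z up. It starts on the robot's side of the rail, turned up to 0.3 rad from it, its middle between the two stops.
- stop_fixture: Fixed aluminium length stop without base plate (the rack slides on the worktop). Origin on the worktop at the inner face of the long rail, midway between fixed stop and sliding stop's zero. Own y: along the rail to the fixed stop (robot's left); x: across the rail, away from the robot. Rail x 0 to 14, y -165 to 165 mm, 30 high. The rack seated has its origin at x -38, y 60 mm, x axis along this x.
- fixed_stop_face (a point): Middle of the inner (right) face of the fixed stop, a 30 mm high, 18 mm thick aluminium bar square to the rail at its left end, reaching from the rail to x = -71 mm in the fixture frame. This point is at x = -36, y = 130, z = 15 mm there. Axes as the fixture's.
- sliding_stop (a joint): Place of the sliding stop along the rail (m), growing towards the fixed stop: its inner face is at y = -0.130 + value in the fixture frame. Starts at 0 to 0.03, travel ends at 0.14; with the rack held between the stops it reads about 0.120. It slides stiffly (about 2.5 N), stays where left. Push its outer (right-hand) face.
- stop_face (a point): Middle of the inner (left) face of the sliding stop, at x = -32 mm in the fixture frame, 19 mm above the worktop; axes as the fixture's. The stop is a steel block square to the rail at its right end: x = -62 to -2 mm, 2 to 36 mm above the worktop, 18 mm thick (outer face 18 mm right of the inner). A cap with a black knob, 45 mm high, carries it on the rail at x = 7 mm.
- vial_1: Bystander: small capped vial standing upright, 25 mm across, 49 mm high; origin at the centre of its underside. Leave it alone.
- vial_2: Bystander: another small capped vial, 25 mm across, 49 mm high; origin at the centre of its underside. Leave it alone.
- cup: Bystander: lidded specimen cup, 58 mm across, 59 mm high; origin at the centre of its underside. Leave it alone.
Not all that is in view belongs to the job. What is shaped like the tube_rack but turquoise is not meant.

How it is judged:
On the way, in this order (a step that is already met when the one before it is completed fails the run):
1. the rack's long side lies flat against the rail, between the stops, with the sliding stop still back (x of tube_rack in the frame of stop_fixture between -0.0415 and -0.034 m and angle between the x axis of tube_rack and the x axis of stop_fixture, either way round below 0.04 rad and y of tube_rack in the frame of stop_fixture between -0.07 and 0.066 m and value of joint sliding_stop below 0.1 m), for 0.2 s.
2. the sliding stop holds the rack against the fixed stop (value of joint sliding_stop above 0.1165 m), for 0.2 s.
At the end, for the whole second after the job is handed in: The rack stands flat on the worktop at rest, its long side within about 3 mm of the rail and parallel to it within 0.04 rad, its left end within 4 mm of the fixed stop, and the sliding stop is closed on its right end with at most 3.5 mm of slack in all (joint above 0.1165) (x of tube_rack in the frame of stop_fixture between -0.0415 and -0.034 m and angle between the x axis of tube_rack and the x axis of stop_fixture, either way round below 0.04 rad and y of tube_rack in the frame of stop_fixture between 0.056 and 0.064 m and value of joint sliding_stop between 0.1165 and 0.125 m and height (world z) of tube_rack below 0.004 m and angle between tube_rack's own z axis and vertical below 0.04 rad and linear speed of tube_rack below 0.005 m/s); the robot touches nothing.
It fails at once if the rack is lifted or tipped (height (world z) of tube_rack above 0.01 m or angle between tube_rack's own z axis and vertical above 0.2 rad).
It fails at once if the rack is taken between the fingers (grasp point within the rack's outline, at or just above its top) (x of the grasp point in the frame of tube_rack between -0.036 and 0.036 m and y of the grasp point in the frame of tube_rack between -0.068 and 0.068 m and z of the grasp point in the frame of tube_rack below 0.058 m).
It fails at once if the sliding stop is taken between the fingers (grasp point within its outline, at or just above its top) (x of the grasp point in the frame of stop_face between -0.028 and 0.028 m and y of the grasp point in the frame of stop_face between -0.0165 and -0.0015 m and z of the grasp point in the frame of stop_face below 0.029 m).
It fails at once if a vial or the cup is moved more than 20 mm or tipped (distance of any of vial_1, vial_2, cup from where it was at the start of the episode above 0.02 m or angle between any of vial_1, vial_2, cup's own z axis and vertical above 0.3 rad).
It also fails if it takes over 54 s, if anything falls off the work surface, if the arm or the gripper's body presses on something with over 40 N, if the wrist force passes 120 N, or if a joint passes its speed limit or range.

ROBOT

A 6-joint arm with a two-finger parallel gripper is mounted at the origin on a cart in front of the work surface, level with it; the furniture and walls round the work are solid. World frame = base frame: x ahead of the robot, y to its left, z up, the work surface at z = 0. Lengths are in m, angles in rad, forces in N, time in s.
With the tool pointing down it reaches from about 0.325 to 0.9 m from the base axis. Payload 3.5 kg.
Tool frame: the origin (TCP) lies midway between the tips of the shut fingers; the grasp point (between the pads) lies 19 mm behind it (env.grasp_offset is the distance from the TCP to the grasp point, in m); z points along the fingers, y is the direction in which the jaws open and shut (so a half turn about z gives the same grasp; the last joint's range is limited). The gripper opens to 85 mm and grips with 20 to 120 N. Pads are 22 mm wide; open, the fingers measure 114 mm over their backs; the gripper's body (76 mm by 85 mm) begins 54 mm behind the grasp point. The pads swing forward as they close: fully open they stand 13 mm farther back than shut.
Start: joints at [1.175, 0.276, -0.026, 1.268, 0, 1.467], TCP at [0.18, 0.598, 0.231] pointing down, gripper open.
Joint ranges: [-3.12, 3.12], [-0.85, 1.88], [-1.08, 1.24], [-1.95, 2.15], [-1.57, 1.53], [-3.14, 3.14]. Speed limits (rad/s): [2.57, 2.57, 3.14, 3.14, 3.14, 3.14].

INTERFACE

Orientations are given as a unit quaternion [x, y, z, w].
In Python, from rig import env, imaging, silhouettes, mark_of gives the robot as it stands. The module is installed in compiled form; this text tells all that it offers.
- The arm moves only by the tool drive_tool, never from a script. Its argument "steps" is a list that holds one entry, the list of rows, each a list of 5 numbers: the shift along the tool's x, y, z in cm, then the turn about the tool's z in degrees, then the finger opening in cm, from 0 to 8.54. A call has 1 to 20 rows; each row is the pose to reach, as a shift and turn from the pose measured when the call began, along the tool's axes at that moment; what a row does not reach only later rows make up. A row lasts 1/10 s, in which the tool goes at most 50 mm and 8.59 degrees, less where a joint would pass 70% of its speed; a pose out of reach is approached as far as the arm can. A call with a gripper value outside its range is refused whole. The fingers move at their own pace and stop on an object; "grip_force" is the grip in N (left out, the last holds). Time passes only in rows, so rows that repeat a pose let the fingers close. It gives the time, the measured TCP pose, the force and the opening at its end, in the units of the state.
- env.get_state(): the state, without advancing time (a new reading comes with each control period).
- imaging.capture(name): name is "scene" or "top" or "wrist"; returns (picture, depth): 384x512x3 uint8, red, green, blue; 384x512 float32, m along the optical axis (not along the pixel's ray), 0 where there is no reading.
- imaging.camera_params(name): a dict with "K" (3x3 intrinsics, pixels), "dist" ([k1, k2, p1, p2, k3] as OpenCV has them; the pictures are not rectified), "R" (3x3) and "t" (3): a world point X has camera coordinates R X + t; the wrist camera has in their place "tool_from_camera" (4x4, takes a point from camera to tool coordinates, whose origin is the TCP and whose axes are the flange's). Camera axes: x right, y down, z forward; pixel columns grow to the right and rows downward; lengths in m; the calibration is good to about 2 mm. A picture is of the moment at which its call begins: read the wrist's pose just before it. camera_params takes no time and is no camera call.
- env.finish_job(): hands the job in, once; it reports no verdict.
Trained networks look in the newest picture that a camera, given by its name, has taken for a name from the list of things; names that differ only in an ending like _2 or _b are one class to them, and where a whole thing is asked for, a point or a joint stands for the part that bears it (a point fixed in the world has none). Each returns a list of dicts, best first, with "confidence" (0 to 1); they miss things now and then, are a little off and sometimes report something else, mostly with a low value. They report only what shows in the picture. A call takes as long as a camera call. They do not tell look-alikes from the thing itself.
- silhouettes(query, camera): "pixels" (384x512 bool, what is visible of it) and "location" ([column, row] as shares, 0 to 1, of the picture: columns of its width, rows of its height, amid what is visible of it).
- mark_of(query, camera): "location" ([column, row] as shares, 0 to 1, of the picture: columns of its width, rows of its height: a listed point, or the origin of a listed thing).
The state is a dict: "t": time; "q": joint angles; "qvel": joint speeds; "joint_torque": joint torques, N m; "position": TCP position; "tcp_rot": TCP orientation; "ft_force": force on the tool from outside, world axes, zero at the start; "ft_torque": the same for the moment, N m; "finger_gap": opening from 0.0 (shut) to 1.0 (fully open).
Only numpy, scipy, OpenCV 4.12 (cv2) and the standard library are available. Lean on these libraries where they do the work, as an engineer would, in place of code of your own. Each camera call takes 0.05 s, during which the arm holds its last target.

## Working session

There is one attempt and no reset: what is moved stays moved. The work goes in short steps, Python scripts to look and compute and a tool call to move; the robot and the scene stay as the last step left them, time stands still between calls to the robot, and variables do not carry over. Pictures are saved under pics/ and viewed, and the job is handed in when it is done.

Besides the shell and the picture viewer there is one more tool, called after "Request:" as name(argument=value, ...) on one line, values as JSON. drive_tool: Moves the arm, as the interface text tells. Its arguments: {"type":"object","properties":{"steps":{"type":"array"},"grip_force":{"type":"number"}},"required":["steps"]}

```bash
mkdir -p pics; cat > h.py <<'E'
from rig import env, imaging, silhouettes, mark_of
import numpy as np, cv2
def ray_to_plane(cam,u,v,z):
    p=imaging.camera_params(cam)
    K=np.array(p["K"]);d=np.array(p["dist"]);R=np.array(p["R"]);t=np.array(p["t"])
    n=cv2.undistortPoints(np.array([[[u,v]]],float),K,d)[0,0]
    c=-R.T@t; w=R.T@np.array([n[0],n[1],1.])
    return c+w*(z-c[2])/w[2]
def cloud(cam,dep):
    p=imaging.camera_params(cam)
    K=np.array(p["K"]);d=np.array(p["dist"]);R=np.array(p["R"]);t=np.array(p["t"])
    vv,uu=np.mgrid[0:384,0:512]
    n=cv2.undistortPoints(np.stack([uu,vv],-1).reshape(-1,1,2).astype(float),K,d).reshape(384,512,2)
    P=np.dstack([n[...,0]*dep,n[...,1]*dep,dep])
    W=(P-t)@R
    W[dep<=0]=np.nan
    return W
def project(cam,X):
    p=imaging.camera_params(cam)
    return cv2.projectPoints(np.array(X,float).reshape(-1,1,3),cv2.Rodrigues(np.array(p["R"]))[0],np.array(p["t"]),np.array(p["K"]),np.array(p["dist"]))[0].reshape(-1,2)
E
python3 - <<'E'
from h import *
s=env.get_state(); print({k:np.round(v,3) for k,v in s.items()}, env.grasp_offset)
for c in ["scene","top"]:
    im,d=imaging.capture(c); cv2.imwrite(f"pics/{c}0.png",im[...,::-1]); np.save(f"{c}0.npy",d)
    for q in ["tube_rack","sliding_stop","stop_fixture","cup","vial_1"]:
        print(c,q,[(round(r["confidence"],2),np.round(np.array(r["location"])*[512,384],0).tolist(),int(r["pixels"].sum())) for r in silhouettes(q,c)])
    for q in ["tube_rack","stop_face","fixed_stop_face","stop_fixture"]:
        print(c,q,[(round(r["confidence"],2),np.round(np.array(r["location"])*[512,384],1).tolist()) for r in mark_of(q,c)])
print(env.get_state()["t"])
E
```

```text
{'t': np.float64(0.0), 'q': array([ 1.175,  0.277, -0.028,  1.268,  0.   ,  1.467]), 'qvel': array([-0.   ,  0.001,  0.001, -0.002,  0.001, -0.   ]), 'joint_torque': array([ 1.0000e-03, -4.4551e+01,  2.9520e+01,  1.7000e-02, -0.0000e+00,
       -0.0000e+00]), 'position': array([0.18 , 0.598, 0.23 ]), 'tcp_rot': array([ 0.146,  0.989, -0.001, -0.   ]), 'ft_force': array([ 0.302, -0.326, -0.214]), 'ft_torque': array([ 0.001,  0.002, -0.035]), 'finger_gap': np.float64(1.003)} 0.0187
scene tube_rack [(0.93, [118.0, 194.0], 2195), (0.75, [233.0, 214.0], 2866)]
scene sliding_stop [(0.72, [313.0, 194.0], 297)]
scene stop_fixture [(0.96, [263.0, 183.0], 2221), (0.43, [316.0, 193.0], 271)]
scene cup [(0.75, [362.0, 226.0], 900), (0.49, [312.0, 195.0], 307)]
scene vial_1 [(0.68, [165.0, 206.0], 210)]
scene tube_rack [(0.72, [122.3, 197.7]), (0.64, [234.1, 224.9])]
scene stop_face [(0.6, [305.2, 194.8])]
scene fixed_stop_face [(0.64, [208.8, 185.7])]
scene stop_fixture [(0.62, [263.3, 188.0])]
top tube_rack [(0.83, [254.0, 224.0], 1860), (0.55, [139.0, 242.0], 2077)]
top sliding_stop [(0.66, [301.0, 161.0], 285)]
top stop_fixture [(0.65, [252.0, 165.0], 1457)]
top cup [(0.66, [352.0, 184.0], 492)]
top vial_1 [(0.47, [188.0, 234.0], 114)]
top tube_rack [(0.82, [139.1, 242.1]), (0.78, [252.2, 226.3])]
top stop_face [(0.51, [295.4, 166.3])]
top fixed_stop_face [(0.75, [208.3, 196.6])]
top stop_fixture [(0.93, [255.2, 166.5])]
1.0
```

View pics/scene0.png

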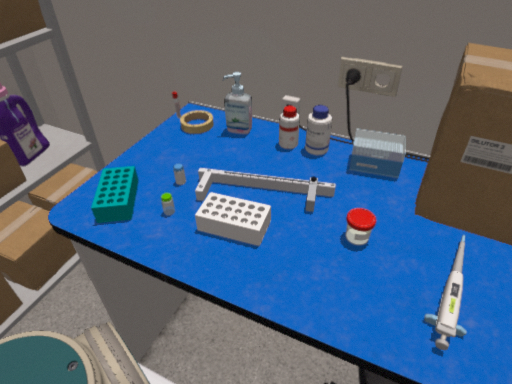

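View pics/top0.png

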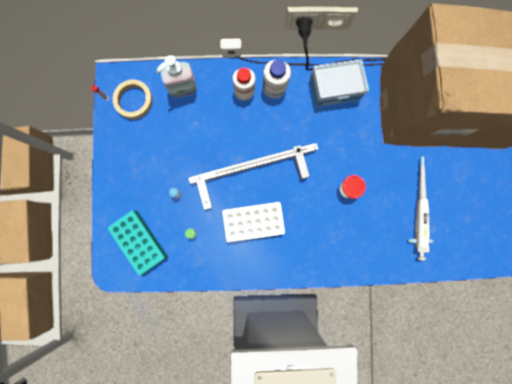

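```bash
python3 - <<'E'
from h import *
a=cv2.imread("pics/top0.png")[120:280,100:400]
cv2.imwrite("pics/topcrop0.png",cv2.resize(a,None,fx=2.6,fy=2.6,interpolation=cv2.INTER_CUBIC))
for c,l in [("top",[("rack",252.2,226.3,0),("stop_face",295.4,166.3,.019),("fsf",208.3,196.6,.015),("fix",255.2,166.5,0)]),("scene",[("rack",234.1,224.9,0),("stop_face",305.2,194.8,.019),("fsf",208.8,185.7,.015),("fix",263.3,188,0)])]:
    for n,u,v,z in l: print(c,n,np.round(ray_to_plane(c,u,v,z),4))
W=cloud("top",np.load("top0.npy"))
for u,v in [(254,224),(139,242),(301,161),(352,184),(188,234),(252,165)]: print(u,v,np.round(W[v,u],3))
E
```

```text
top rack [0.4669 0.0977 0.    ]
top stop_face [ 0.6145 -0.0145  0.019 ]
top fsf [0.5434 0.2058 0.015 ]
top fix [0.6192 0.0863 0.    ]
scene rack [0.4791 0.0967 0.    ]
scene stop_face [ 0.6157 -0.0141  0.019 ]
scene fsf [0.5546 0.2053 0.015 ]
scene fix [0.6176 0.092  0.    ]
254 224 [0.472 0.094 0.048]
139 242 [0.435 0.372 0.047]
301 161 [ 0.625 -0.026  0.038]
352 184 [ 0.562 -0.146  0.06 ]
188 234 [0.452 0.252 0.053]
252 165 [0.618 0.095 0.034]
```

The scene picture shows two rack-shaped things: the white rack at scene (233,214) / top (254,224), and the turquoise look-alike at scene (118,194) / top (139,242). I choose the white one. The fixture's rail runs in top from (190,181) to (317,147), with the fixed stop at (204,193) and the sliding stop at (301,163). Next I fit exact poses from depth.

View pics/topcrop0.png

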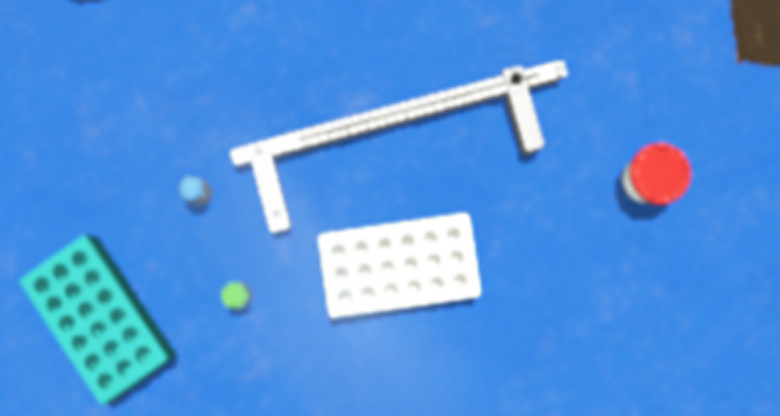

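```bash
cat > fit.py <<'E'
from h import *
# template fits: maximise overlap between cloud points above table and known outlines (world xy)
def pts(W,box,z0,z1):
    m=(W[...,2]>z0)&(W[...,2]<z1)&(W[...,0]>box[0])&(W[...,0]<box[1])&(W[...,1]>box[2])&(W[...,1]<box[3])
    return W[m]
def rect(P):
    return cv2.minAreaRect((P[:,:2]*1000).astype(np.float32))
E
python3 - <<'E'
from fit import *
for c in ["top","scene"]:
    W=cloud(c,np.load(f"{c}0.npy"))
    tz=pts(W,(.40,.44,-.1,.1),-.02,.02); print(c,"table",np.round(np.median(tz[:,2]),4) if len(tz) else None)
    P=pts(W,(.36,.56,-.02,.2),.038,.06); print("rack",len(P),rect(P), np.median(P[:,2]))
    P=pts(W,(.5,.72,-.09,.26),.02,.06)
    P=P[~((P[:,0]<.54)&(P[:,1]<.17))]
    print("fix n",len(P),np.round(P.min(0),3),np.round(P.max(0),3))
    R=pts(W,(.56,.72,.03,.2),.02,.04)
    # rail line
    vx,vy,x0,y0=cv2.fitLine(R[:,:2].astype(np.float32),cv2.DIST_HUBER,0,.01,.01).ravel(); print("rail ang of y-axis dir",np.degrees(np.arctan2(vy,vx)),x0,y0)
E
```

```text
top table 0.0008
rack 1265 ((477.2837219238281, 96.07784271240234), (75.85639190673828, 140.72207641601562), 6.751492023468018) 0.04674131968578809
fix n 1240 [ 0.514 -0.07   0.02 ] [0.669 0.251 0.048]
rail ang of y-axis dir -75.775406 0.6167447 0.116320156
scene table -0.0001
rack 1681 ((477.9173583984375, 96.37574005126953), (78.83145141601562, 141.1554718017578), 6.7935662269592285) 0.045653470690222756
fix n 1294 [ 0.504 -0.069  0.02 ] [0.671 0.252 0.046]
rail ang of y-axis dir -75.193565 0.616533 0.10555695
```

```bash
cat >> fit.py <<'E'
from scipy.optimize import minimize
from scipy.spatial import cKDTree
def sd(p,x0,x1,y0,y1):
    dx=np.maximum(x0-p[:,0],p[:,0]-x1);dy=np.maximum(y0-p[:,1],p[:,1]-y1)
    return np.hypot(np.maximum(dx,0),np.maximum(dy,0))
def grid(x0,x1,y0,y1,st=.002):
    return np.stack(np.meshgrid(np.arange(x0+st/2,x1,st),np.arange(y0+st/2,y1,st)),-1).reshape(-1,2)
def fit_fix(P,x0):
    T=cKDTree(P[:,:2])
    def cost(v):
        ox,oy,th,s=v[0],v[1],v[2],v[3]
        c,sn=np.cos(th),np.sin(th)
        q=(P[:,:2]-[ox,oy])@np.array([[c,-sn],[sn,c]])
        yi=-.130+s
        B=[(0,.014,-.165,.165),(-.071,0,.13,.148),(-.062,-.002,yi-.018,yi)]
        d=np.min([sd(q,*b) for b in B+[(-.002,.016,yi-.02,yi)]],axis=0)
        g=np.vstack([grid(*b) for b in [(0,.014,-.165,.165),(-.071,0,.13,.148)]]+[grid(-.062,-.002,0,.018)+[0,yi-.018]])
        w=g@np.array([[c,sn],[-sn,c]])+[ox,oy]
        e=T.query(w)[0]
        return np.mean(np.minimum(d,.008)**2)*1e6+np.mean(np.minimum(e,.008)**2)*1e6
    best=None
    for s0 in (0.0,.015,.03):
        r=minimize(cost,[*x0,s0],method="Nelder-Mead",options=dict(xatol=1e-5,fatol=1e-5,maxiter=2000,initial_simplex=np.array([[*x0,s0]]+[[x0[0]+.006*(i==0),x0[1]+.006*(i==1),x0[2]+.03*(i==2),s0+.01*(i==3)] for i in range(4)])))
        if best is None or r.fun<best.fun: best=r
    return best
E
python3 - <<'E'
from fit import *
for c,cs in [("top",["top"]),("scene",["scene"]),("both",["top","scene"])]:
    P=[]
    for k in cs:
        W=cloud(k,np.load(f"{k}0.npy")); Q=pts(W,(.5,.72,-.09,.26),.024,.05); P.append(Q)
    P=np.vstack(P); P=P[~((P[:,0]<.56)&(P[:,1]<.17)&(P[:,1]>.01))]
    r=fit_fix(P,(.618,.09,.252)); print(c,len(P),np.round(r.x,4),np.degrees(r.x[2]),r.fun)
W=cloud("top",np.load("top0.npy"))
for n,b in [("cup",(.5,.62,-.2,-.1)),("v1",(.42,.49,.22,.29)),("v2",(.5,.6,.24,.31))]:
    Q=pts(W,b,.03,.08); print(n,len(Q),np.round(np.median(Q,0),3) if len(Q) else 0)
E
```

```text
top 1203 [0.6167 0.0899 0.248  0.0247] 14.207443804965695 1.0792906544137182
scene 1118 [0.6162 0.0893 0.2471 0.0253] 14.155225020045062 1.8428187731993357
both 2321 [0.6168 0.0893 0.248  0.0254] 14.21142075481592 0.7957737147565407
cup 460 [ 0.555 -0.148  0.059]
v1 90 [0.453 0.248 0.049]
v2 98 [0.554 0.285 0.048]
```

```bash
cat >> h.py <<'E'
from scipy.spatial.transform import Rotation as Ro
O=np.array([.6167,.0895]);TH=.248
XH=np.array([np.cos(TH),np.sin(TH)]);YH=np.array([-XH[1],XH[0]])
def fx(p): d=np.array(p)[:2]-O; return np.array([d@XH,d@YH])
def wd(x,y): return O+x*XH+y*YH
def go(*targets):
    s=env.get_state(); R=Ro.from_quat(s["tcp_rot"]).as_matrix()
    a=np.arctan2(R[1,1],R[0,1]); turn=-(np.pi/2+TH-a); turn=(turn+np.pi)%(2*np.pi)-np.pi
    print("t",round(float(s["t"]),2),"tcp",np.round(s["position"],4),"fix",np.round(fx(s["position"]),4),"turn deg",round(np.degrees(turn),2),"F",np.round(s["ft_force"],1),"gap",round(float(s["finger_gap"]),3))
    for x,y,z in targets:
        w=np.array([*wd(x,y),z]); print((x,y,z),np.round(w,3),"shift cm",np.round(R.T@(w-s["position"])*100,2))
E
python3 -c "
from h import *
go((-.205,.042,.23),(-.205,.042,.0))"
```

```text
t 1.0 tcp [0.1804 0.5984 0.2313] fix [-0.298   0.6004] turn deg -30.99 F [ 0.4 -0.2  0. ] gap 0.998
(-0.205, 0.042, 0.23) [0.408 0.08  0.23 ] shift cm [-36.72 -43.08   0.13]
(-0.205, 0.042, 0.0) [0.408 0.08  0.   ] shift cm [-36.73 -43.08  23.13]
```

Request:
drive_tool(steps=[[[-2.5, -3, 0, -2, 8.54], [-5, -6, 0, -4, 8.54], [-7.5, -9, 0, -6, 8.54], [-10, -12, 0, -8, 8.54], [-12.5, -15, 0, -10, 8.54], [-15, -18, 0, -13, 8.54], [-17.5, -21, 0, -16, 8.54], [-20, -24, 0, -18, 8.54], [-22.5, -27, 0, -20, 8.54], [-25, -30, 0, -22, 8.54], [-28, -33, 0, -24, 8.54], [-31, -36, 0, -26, 8.54], [-34, -39, 0, -28, 8.54], [-36, -42, 0, -30, 8.54], [-36.7, -43.1, 0, -31, 8.54], [-36.7, -43.1, 0, -31, 8.54], [-36.7, -43.1, 0, -31, 8.54], [-36.7, -43.1, 0, -31, 8.54]]])

```text
t: 2.8
position: [0.407, 0.0805, 0.2313]
tcp_rot: [-0.124, 0.992, 0.0, -0.0]
ft_force: [0.2, 0.1, 0.1]
finger_gap: 1.0
```

```bash
python3 -c "
from h import *
go((-.205,.042,.03),(-.205,.042,.0))
im,d=imaging.capture('wrist'); cv2.imwrite('pics/w1.png',im[...,::-1]); np.save('w1.npy',d)
im,d=imaging.capture('scene'); cv2.imwrite('pics/s1.png',im[...,::-1])"
```

```text
t 2.8 tcp [0.407  0.0805 0.2313] fix [-0.2055  0.0428] turn deg 0.06 F [0.2 0.1 0.1] gap 1.0
(-0.205, 0.042, 0.03) [0.408 0.08  0.03 ] shift cm [-0.05 -0.08 20.13]
(-0.205, 0.042, 0.0) [0.408 0.08  0.   ] shift cm [-0.05 -0.08 23.13]
```

View pics/w1.png

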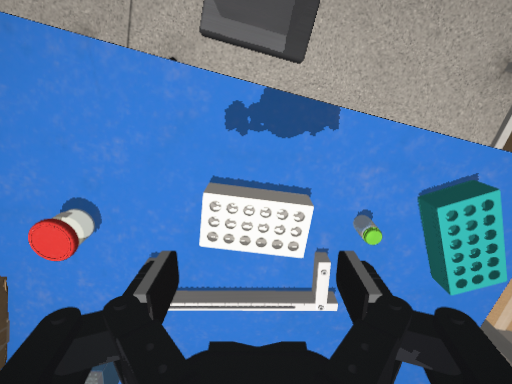

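View pics/s1.png

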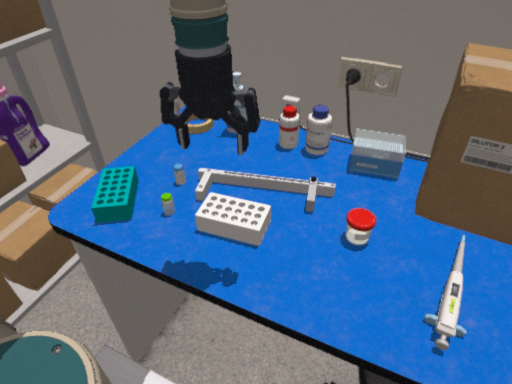

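The wrist view confirms the white rack at (256,222), fixed stop at (321,280), cup at (55,238) and green vial at (370,235). I cross-check the fit with the wrist depth.

```bash
cat >> fit.py <<'E'
def wcloud(dep,s):
    p=imaging.camera_params("wrist");K=np.array(p["K"]);d=np.array(p["dist"]);T=np.array(p["tool_from_camera"])
    vv,uu=np.mgrid[0:384,0:512]
    n=cv2.undistortPoints(np.stack([uu,vv],-1).reshape(-1,1,2).astype(float),K,d).reshape(384,512,2)
    P=np.dstack([n[...,0]*dep,n[...,1]*dep,dep])
    P=P@T[:3,:3].T+T[:3,3]
    W=P@Ro.from_quat(s["tcp_rot"]).as_matrix().T+s["position"]
    W[dep<=0]=np.nan
    return W
E
python3 - <<'E'
from fit import *
W=wcloud(np.load("w1.npy"),env.get_state())
tz=pts(W,(.40,.44,-.1,.1),-.02,.02); print(np.median(tz[:,2]))
P=pts(W,(.40,.56,-.02,.2),.040,.052); print(rect(P),np.median(P[:,2]))
P=pts(W,(.53,.72,.0,.26),.024,.034); print(len(P))
F=(P[:,:2]-O)@np.stack([XH,YH],1)
st=F[(F[:,0]<-.01)&(F[:,0]>-.08)&(F[:,1]>.1)]; print("stop y",np.percentile(st[:,1],[2,98]),"xmin",np.percentile(st[:,0],2))
for y0 in np.arange(0,.12,.02):
    r=F[(F[:,1]>y0)&(F[:,1]<y0+.02)]
    if len(r): print(round(y0,2),len(r),np.percentile(r[:,0],[3,97]))
E
```

```text
-0.0002891816944766423
((475.6286926269531, 95.49992370605469), (76.64592742919922, 140.34490966796875), 6.815426349639893) 0.045414509862984453
2026
stop y [0.13029381 0.1476335 ] xmin -0.05367321633204663
0.0 130 [-0.0009467   0.01256478]
0.02 132 [-0.00142205  0.0119596 ]
0.04 136 [-0.00091755  0.01227004]
0.06 133 [-0.00083271  0.012095  ]
0.08 127 [-0.00098883  0.01200969]
0.1 129 [-0.00095308  0.01217839]
```

Request:
drive_tool(steps=[[[0, 0, 3, 0, 8.54], [0, 0, 6, 0, 8.54], [0, 0, 9, 0, 8.54], [0, 0, 12, 0, 8.54], [0, 0, 15, 0, 8.54], [0, 0, 18, 0, 8.54], [0, 0, 20, 0, 8.54], [0, 0, 21.5, 0, 8.54], [0, 0, 22.5, 0, 8.54], [0, 0, 23, 0, 8.54], [0, 0, 23, 0, 8.54], [0, 0, 23, 0, 8.54]]])

```text
t: 4.1
position: [0.4078, 0.0809, 0.0019]
tcp_rot: [-0.125, 0.992, 0.0, 0.001]
ft_force: [-0.1, 0.7, -0.6]
finger_gap: 0.998
```

```bash
python3 -c "
from h import *
go((-.120,.042,.0),(-.087,.042,0))
im,d=imaging.capture('scene'); cv2.imwrite('pics/s2.png',cv2.resize(im[130:300,130:350,::-1],None,fx=3,fy=3))"
```

```text
t 4.1 tcp [0.4078 0.0809 0.0019] fix [-0.2047  0.043 ] turn deg 0.13 F [-0.1  0.7 -0.6] gap 0.998
(-0.12, 0.042, 0.0) [0.49  0.101 0.   ] shift cm [-8.47 -0.11  0.2 ]
(-0.087, 0.042, 0) [0.522 0.109 0.   ] shift cm [-11.77  -0.12   0.2 ]
```

View pics/s2.png

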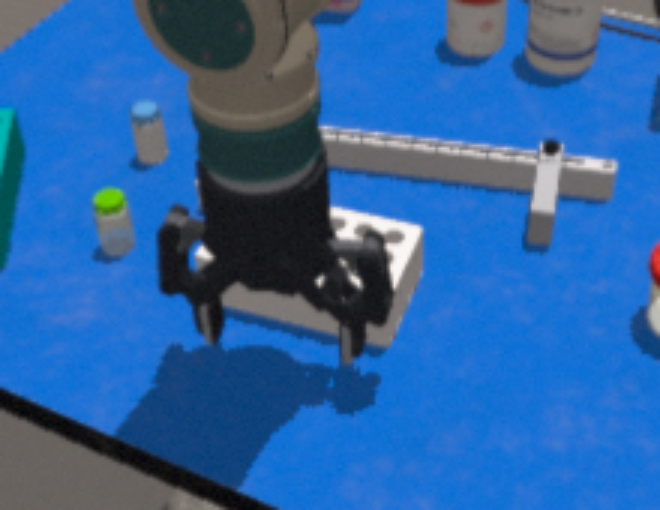

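Request:
drive_tool(steps=[[[-0.7, 0, 0, 0, 8.54], [-1.4, 0, 0, 0, 8.54], [-2, 0, 0, 0, 8.54], [-2.6, 0, 0, 0, 8.54], [-3.2, 0, 0, 0, 8.54], [-3.8, 0, 0, 0, 8.54], [-4.4, 0, 0, 0, 8.54], [-5, 0, 0, 0, 8.54], [-5.6, 0, 0, 0, 8.54], [-6.2, 0, 0, 0, 8.54], [-6.8, 0, 0, 0, 8.54], [-7.4, 0, 0, 0, 8.54], [-8, 0, 0, 0, 8.54], [-8.6, 0, 0, 0, 8.54], [-9.2, 0, 0, 0, 8.54], [-9.8, 0, 0, 0, 8.54], [-10.2, 0, 0, 0, 8.54], [-10.6, 0, 0, 0, 8.54], [-10.8, 0, 0, 0, 8.54], [-10.8, 0, 0, 0, 8.54]]])

```text
t: 6.15
position: [0.5131, 0.1077, 0.0023]
tcp_rot: [-0.125, 0.992, 0.0, 0.001]
ft_force: [-0.6, 0.0, 0.7]
finger_gap: 0.999
```

```bash
cat > look.py <<'E'
from fit import *
import sys
def look(tag):
    for c in ["top","scene"]:
        im,d=imaging.capture(c); cv2.imwrite(f"pics/{c}{tag}.png",cv2.resize(im[110:290,120:400,::-1],None,fx=2.8,fy=2.8))
        W=cloud(c,d); F=W.copy(); F[...,:2]=(W[...,:2]-O)@np.stack([XH,YH],1)
        m=(F[...,2]>.040)&(F[...,2]<.050)&(F[...,0]>-.2)&(F[...,0]<-.004)&(F[...,1]>-.08)&(F[...,1]<.135)
        m&=im.min(-1)>110
        P=F[m]
        if len(P)>50: print(c,len(P),rect(P),"x",np.percentile(P[:,0],[1,99]),"y",np.percentile(P[:,1],[1,99]))
    
look(sys.argv[1])
E
python3 -c "
from h import *
go((-.087,.042,0))"; python3 look.py 3
```

```text
t 6.15 tcp [0.5131 0.1077 0.0023] fix [-0.096  0.043] turn deg 0.12 F [-0.6  0.   0.7] gap 0.999
(-0.087, 0.042, 0) [0.522 0.109 0.   ] shift cm [-0.9  -0.11  0.23]
top 100 ((-41.24219512939453, 113.11563873291016), (12.669727325439453, 68.6482162475586), 81.30815124511719) x [-0.07342171 -0.00818718] y [0.10229813 0.11555139]
scene 259 ((-51.56450653076172, 42.84153366088867), (70.54846954345703, 142.83958435058594), 8.840575218200684) x [-0.08312839 -0.00830525] y [-0.0244221   0.11521899]
```

View pics/scene3.png

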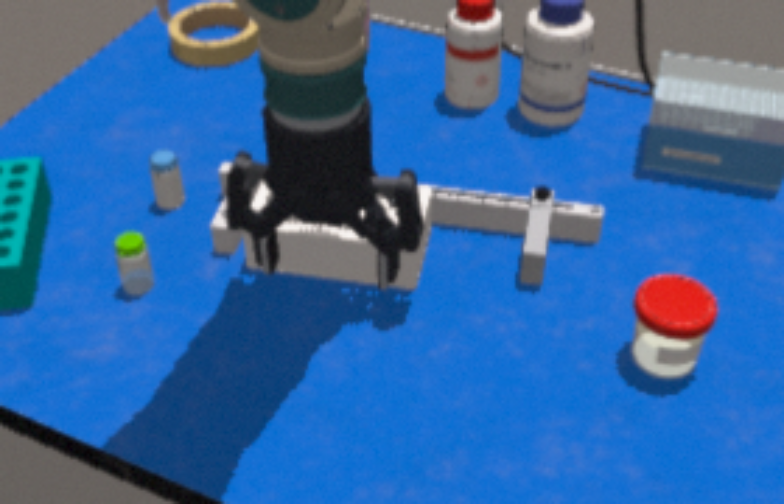

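View pics/top3.png

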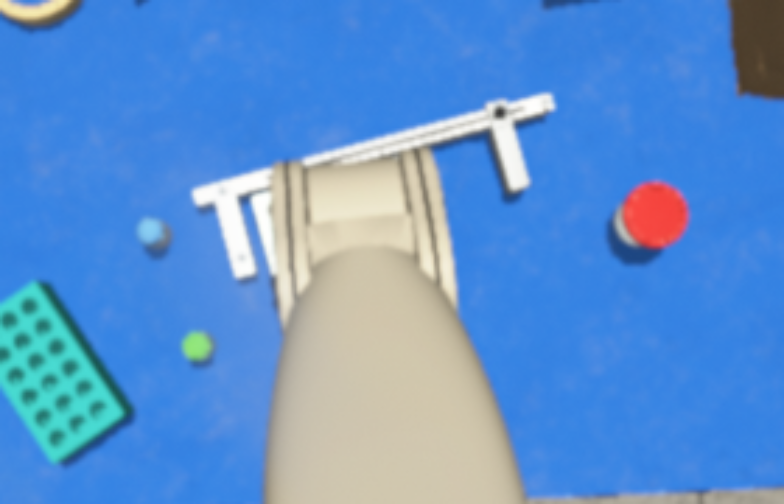

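Request:
drive_tool(steps=[[[-0.2, 0, 0, 0, 8.54], [-0.4, 0, 0, 0, 8.54], [-0.6, 0, 0, 0, 8.54], [-0.6, 0, 0, 0, 8.54], [-0.6, 0, 0, 0, 8.54]]])

```text
t: 6.75
position: [0.519, 0.1091, 0.0025]
tcp_rot: [-0.125, 0.992, 0.0, 0.001]
ft_force: [0.0, 0.3, -0.8]
finger_gap: 1.003
```

```bash
python3 -c "
from h import *
go((-.087,.042,0))"; python3 look.py 4
```

```text
t 6.75 tcp [0.519  0.1091 0.0025] fix [-0.0899  0.043 ] turn deg 0.12 F [ 0.   0.3 -0.8] gap 1.003
(-0.087, 0.042, 0) [0.522 0.109 0.   ] shift cm [-0.29 -0.1   0.25]
top 84 ((-37.29579162597656, 114.25334930419922), (12.27181339263916, 66.77559661865234), 81.6483383178711) x [-0.06874052 -0.0047279 ] y [0.1038413  0.11558658]
scene 257 ((-46.069480895996094, 42.776527404785156), (68.11499786376953, 143.89431762695312), 7.6022419929504395) x [-0.07766238 -0.00633757] y [-0.02447995  0.1150704 ]
```

Request:
drive_tool(steps=[[[-0.1, 0, 0, 0, 8.54], [-0.2, 0, 0, 0, 8.54], [-0.3, 0, 0, 0, 8.54], [-0.3, 0, 0, 0, 8.54], [-0.3, 0, 0, 0, 8.54]]])

```text
t: 7.35
position: [0.5201, 0.1095, 0.0022]
tcp_rot: [-0.124, 0.992, -0.0, -0.0]
ft_force: [-5.6, -1.2, 2.5]
finger_gap: 0.999
```

```bash
sed -i 's/<-.004)/<.03)/' look.py; python3 -c "
from h import *
go((-.087,.042,0))"; python3 look.py 5
```

```text
t 7.35 tcp [0.5201 0.1095 0.0022] fix [-0.0888  0.0431] turn deg 0.09 F [-5.6 -1.2  2.5] gap 0.999
(-0.087, 0.042, 0) [0.522 0.109 0.   ] shift cm [-0.18 -0.11  0.22]
top 86 ((-33.51707077026367, 114.22007751464844), (12.924099922180176, 68.78412628173828), 79.92086791992188) x [-0.06614338 -0.00098527] y [0.10263735 0.11563003]
scene 258 ((-43.609161376953125, 42.38762283325195), (71.56971740722656, 144.449462890625), 9.607909202575684) x [-0.07615497 -0.00152359] y [-0.02447401  0.11540992]
```

View pics/scene5.png

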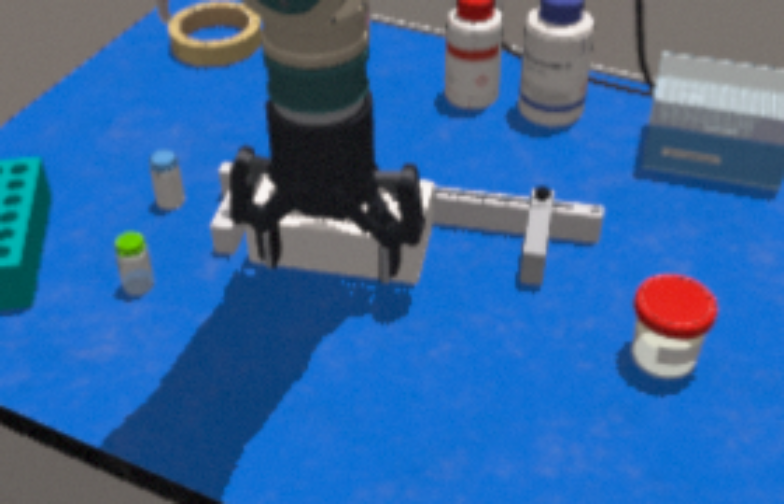

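The force rose to about 6 N: the rack has reached the rail. I press slightly more to flatten it, then back off and check.

Request:
drive_tool(steps=[[[-0.2, 0, 0, 0, 8.54], [-0.4, 0, 0, 0, 8.54], [-0.4, 0, 0, 0, 8.54], [-0.4, 0, 0, 0, 8.54]]])

```text
t: 7.85
position: [0.5199, 0.1095, 0.0014]
tcp_rot: [-0.124, 0.992, -0.001, -0.004]
ft_force: [-9.2, -2.6, 7.5]
finger_gap: 0.998
```

Request:
drive_tool(steps=[[[0.3, 0, 0, 0, 8.54], [1, 0, 0, 0, 8.54], [2.5, 0, 0, 0, 8.54], [4, 0, 0, 0, 8.54], [4, 0, -3, 0, 8.54], [4, 0, -7, 0, 8.54], [4, 0, -11, 0, 8.54], [4, -4, -13, 0, 6], [4, -8, -13, 0, 4], [4, -12, -13, 0, 2], [4, -16, -13, 0, 0], [4, -19, -13, 0, 0], [4, -20, -13, 0, 0], [4, -20, -13, 0, 0]]])

```text
t: 9.25
position: [0.5319, -0.0949, 0.1321]
tcp_rot: [-0.123, 0.992, -0.001, -0.003]
ft_force: [-0.1, -0.4, -0.6]
finger_gap: -0.004
```

```bash
python3 -c "
from h import *
go((-.030,-.16,.13),(-.03,-.16,.012))"; python3 look.py 6
```

```text
t 9.25 tcp [ 0.5319 -0.0949  0.1321] fix [-0.1274 -0.1579] turn deg -0.1 F [-0.1 -0.4 -0.6] gap -0.004
(-0.03, -0.16, 0.13) [ 0.627 -0.073  0.13 ] shift cm [-9.74 -0.19  0.14]
(-0.03, -0.16, 0.012) [ 0.627 -0.073  0.012] shift cm [-9.83 -0.18 11.94]
top 1245 ((-38.00615310668945, 45.60626220703125), (140.4190216064453, 76.26331329345703), 89.9412841796875) x [-0.07577112 -0.000438  ] y [-0.02358889  0.11479764]
scene 1260 ((-37.39457702636719, 45.562557220458984), (79.42977905273438, 140.53189086914062), 0.05506645143032074) x [-0.07606948  0.00056443] y [-0.02412792  0.1142434 ]
```

View pics/top6.png

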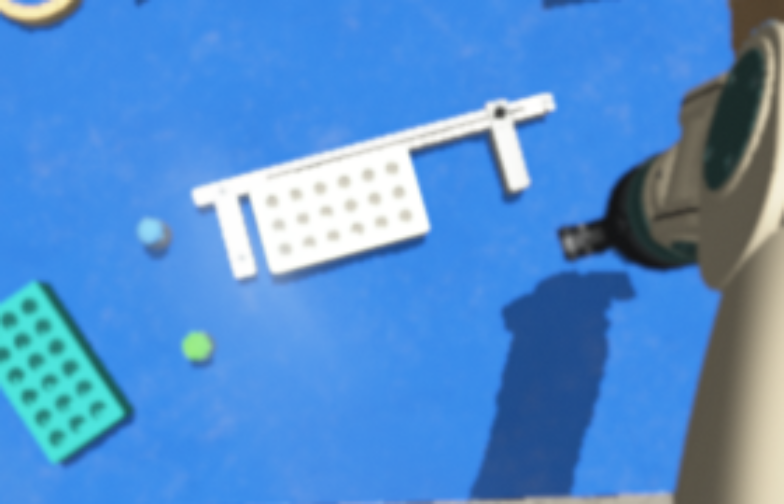

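View pics/scene6.png

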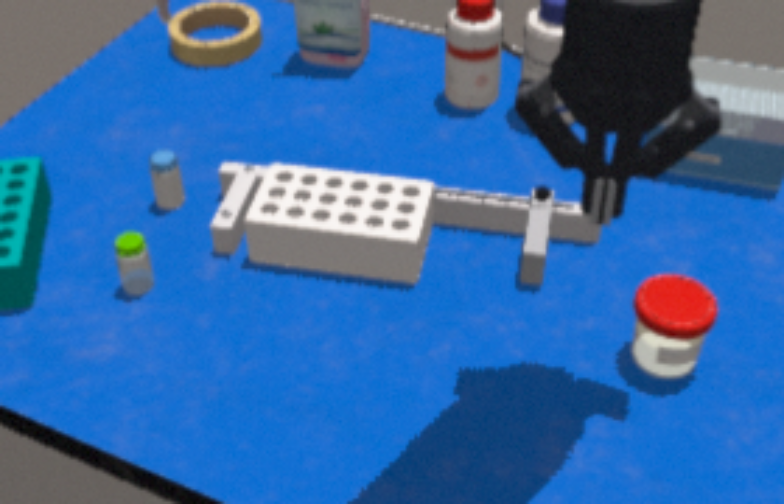

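Rack flush: x −38 mm, angle 0.06°, y 45.6 mm, sliding stop still back. Now to the outer side of the sliding stop.

Request:
drive_tool(steps=[[[-2.5, 0, 0, 0, 0], [-5, 0, 0, 0, 0], [-7.5, -0.2, 0, 0, 0], [-9.7, -0.2, 0, 0, 0], [-9.8, -0.2, 2, 0, 0], [-9.8, -0.2, 5, 0, 0], [-9.8, -0.2, 8, 0, 0], [-9.8, -0.2, 10, 0, 0], [-9.8, -0.2, 11, 0, 0], [-9.8, -0.2, 11.2, 0, 0], [-9.8, -0.2, 11.2, 0, 0], [-9.8, -0.2, 11.2, 0, 0]]])

```text
t: 10.55
position: [0.6267, -0.0708, 0.0204]
tcp_rot: [-0.124, 0.992, -0.001, -0.003]
ft_force: [-0.6, -0.7, -0.7]
finger_gap: -0.003
```

```bash
python3 -c "
from h import *
go((-.030,-.1375,.02),(-.03,-.0425,.02))"; python3 look.py 7
```

```text
t 10.55 tcp [ 0.6267 -0.0708  0.0204] fix [-0.0297 -0.1579] turn deg 0.07 F [-0.6 -0.7 -0.7] gap -0.003
(-0.03, -0.1375, 0.02) [ 0.621 -0.051  0.02 ] shift cm [0.03 2.04 0.04]
(-0.03, -0.0425, 0.02) [0.598 0.041 0.02 ] shift cm [ 0.02 11.54  0.03]
top 1238 ((-37.843379974365234, 45.6088981628418), (140.21200561523438, 76.37102508544922), 89.97416687011719) x [-0.07573546 -0.00062565] y [-0.0236112   0.11471823]
scene 1252 ((-37.66859436035156, 45.907386779785156), (79.41053771972656, 140.73226928710938), 0.011323535814881325) x [-7.58078521e-02  5.56212807e-05] y [-0.0240733   0.11434499]
```

View pics/scene7.png

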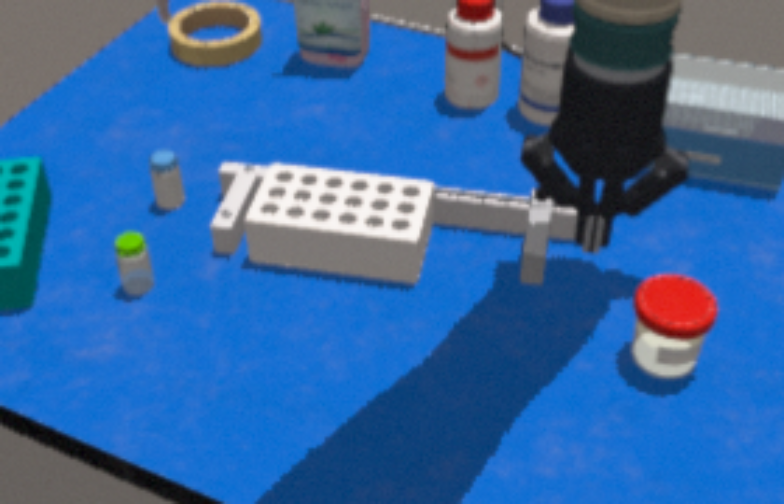

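Request:
drive_tool(steps=[[[0, 0.8, 0, 0, 0], [0, 1.4, 0, 0, 0], [0, 1.9, 0, 0, 0], [0, 2.4, 0, 0, 0], [0, 2.9, 0, 0, 0], [0, 3.4, 0, 0, 0], [0, 3.9, 0, 0, 0], [0, 4.4, 0, 0, 0], [0, 4.9, 0, 0, 0], [0, 5.4, 0, 0, 0], [0, 5.9, 0, 0, 0], [0, 6.4, 0, 0, 0], [0, 6.9, 0, 0, 0], [0, 7.4, 0, 0, 0], [0, 7.9, 0, 0, 0], [0, 8.3, 0, 0, 0], [0, 8.6, 0, 0, 0], [0, 8.6, 0, 0, 0]]])

```text
t: 12.45
position: [0.6053, 0.013, 0.0202]
tcp_rot: [-0.124, 0.992, -0.0, -0.003]
ft_force: [1.7, -1.1, 1.1]
finger_gap: 0.004
```

```bash
python3 -c "
from h import *
go((-.03,-.0425,.02))"; python3 look.py 8
```

```text
t 12.45 tcp [0.6053 0.013  0.0202] fix [-0.0298 -0.0713] turn deg 0.09 F [ 1.7 -1.1  1.1] gap 0.004
(-0.03, -0.0425, 0.02) [0.598 0.041 0.02 ] shift cm [0.02 2.88 0.02]
top 1213 ((-29.88442611694336, 31.55913543701172), (92.72816467285156, 168.37310791015625), 0.3045918047428131) x [-0.07583703  0.00049833] y [-0.04075426  0.11475721]
scene 1260 ((-37.97397232055664, 46.04341125488281), (80.39728546142578, 141.3362579345703), 0.36328133940696716) x [-0.07601118  0.00022566] y [-0.02414438  0.1144919 ]
```

View pics/scene8.png

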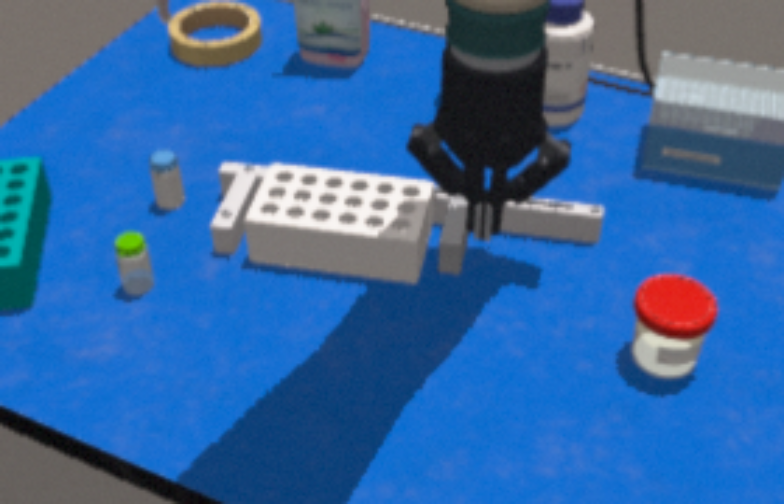

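Request:
drive_tool(steps=[[[0, 0.3, 0, 0, 0], [0, 0.6, 0, 0, 0], [0, 0.9, 0, 0, 0], [0, 1.2, 0, 0, 0], [0, 1.5, 0, 0, 0], [0, 1.8, 0, 0, 0], [0, 2.1, 0, 0, 0], [0, 2.3, 0, 0, 0], [0, 2.4, 0, 0, 0], [0, 2.4, 0, 0, 0]]])

```text
t: 13.55
position: [0.5988, 0.0365, 0.0198]
tcp_rot: [-0.124, 0.992, 0.0, -0.003]
ft_force: [1.6, -2.1, -0.4]
finger_gap: 0.004
```

```bash
python3 -c "
from h import *
go((-.03,-.0425,.02))"; python3 look.py 9
```

```text
t 13.55 tcp [0.5988 0.0365 0.0198] fix [-0.0303 -0.047 ] turn deg 0.09 F [ 1.6 -2.1 -0.4] gap 0.004
(-0.03, -0.0425, 0.02) [0.598 0.041 0.02 ] shift cm [-0.03  0.45 -0.02]
top 1126 ((-29.857223510742188, 50.32188415527344), (92.18920135498047, 151.59425354003906), 0.07057870924472809) x [-0.07561667  0.00011904] y [-0.0136359   0.12508174]
scene 1239 ((-36.99860763549805, 56.21136474609375), (140.79310607910156, 80.54733276367188), 89.60027313232422) x [-0.07571429  0.00021569] y [-0.01366744  0.12462209]
```

View pics/scene9.png

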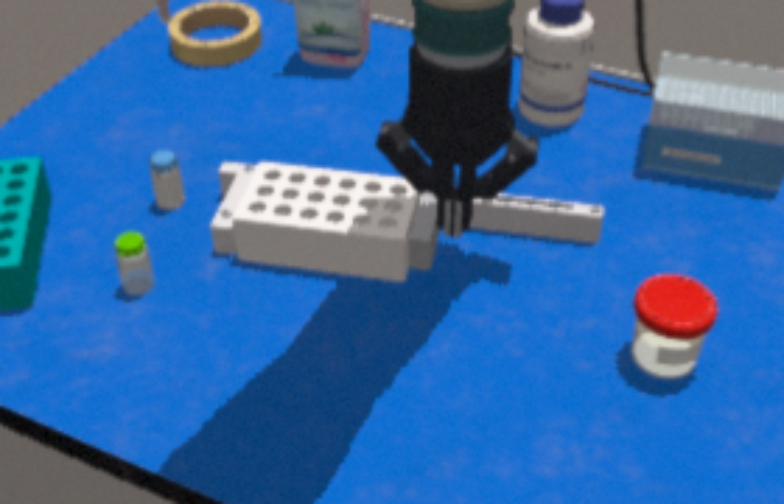

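About 4 mm to go; I push in small increments until the force rises.

Request:
drive_tool(steps=[[[0, 0.1, 0, 0, 0], [0, 0.2, 0, 0, 0], [0, 0.3, 0, 0, 0], [0, 0.4, 0, 0, 0], [0, 0.4, 0, 0, 0], [0, 0.4, 0, 0, 0]]])

```text
t: 14.25
position: [0.5978, 0.0405, 0.0198]
tcp_rot: [-0.124, 0.992, 0.0, -0.003]
ft_force: [1.8, -2.3, -0.4]
finger_gap: 0.0
```

Request:
drive_tool(steps=[[[0, 0.1, 0, 0, 0], [0, 0.2, 0, 0, 0], [0, 0.2, 0, 0, 0]]])

```text
t: 14.55
position: [0.5978, 0.0406, 0.0199]
tcp_rot: [-0.124, 0.992, -0.002, -0.003]
ft_force: [1.7, -7.9, -0.7]
finger_gap: 0.002
```

```bash
python3 -c "
from h import *
go((-.03,-.0425,.02))"; python3 look.py 10
```

```text
t 14.55 tcp [0.5978 0.0406 0.0199] fix [-0.0303 -0.0428] turn deg 0.04 F [ 1.7 -7.9 -0.7] gap 0.002
(-0.03, -0.0425, 0.02) [0.598 0.041 0.02 ] shift cm [-0.03  0.03 -0.01]
top 1093 ((-30.68212127685547, 56.062591552734375), (90.72217559814453, 148.11822509765625), 0.09536279737949371) x [-0.07559367 -0.00032767] y [-0.00588225  0.12930117]
scene 1241 ((-37.37424850463867, 59.78670883178711), (80.77770233154297, 140.30734252929688), 0.10566144436597824) x [-0.07604231  0.00044848] y [-0.00967547  0.12813604]
```

Motion stopped while the force rose to 8 N, so the rack is seated against the fixed stop. One slight extra press, then I retreat.

Request:
drive_tool(steps=[[[0, 0.1, 0, 0, 0], [0, 0.2, 0, 0, 0], [0, 0.2, 0, 0, 0]]])

```text
t: 14.95
position: [0.5978, 0.0405, 0.02]
tcp_rot: [-0.123, 0.992, -0.004, -0.003]
ft_force: [3.1, -7.7, -1.3]
finger_gap: -0.002
```

Request:
drive_tool(steps=[[[0, -0.5, 0, 0, 0], [0, -1.5, 0, 0, 0], [0, -3, 0, 0, 0], [0, -3, -3, 0, 0], [0, -3, -7, 0, 0], [0, -5, -12, 0, 0], [0, -9, -15, 0, 0], [0, -13, -15, 0, 0], [0, -16, -15, 0, 0], [0, -17, -15, 0, 0], [0, -17, -15, 0, 0]]])

```text
t: 16.05
position: [0.6401, -0.1246, 0.1708]
tcp_rot: [-0.122, 0.993, -0.004, -0.004]
ft_force: [0.2, 0.1, -0.3]
finger_gap: 0.001
```

```bash
python3 -c "
from h import *
go()"; python3 look.py 11; python3 - <<'E'
from fit import *
im,d=imaging.capture("top"); F=cloud("top",d); 
for c in ["top","scene"]:
    im,d=imaging.capture(c); F=cloud(c,d); F[...,:2]=(F[...,:2]-O)@np.stack([XH,YH],1)
    Q=F[(F[...,2]>.028)&(F[...,2]<.040)&(F[...,0]>-.058)&(F[...,0]<-.006)&(F[...,1]>-.06)&(F[...,1]<-.012)]
    print(c,"slider y",np.percentile(Q[:,1],[1,99]), len(Q))
    print([(round(r["confidence"],2),fx(ray_to_plane(c,r["location"][0]*512,r["location"][1]*384,.019)).round(4)) for r in mark_of("stop_face",c)])
W=cloud("top",imaging.capture("top")[1])
for n,b in [("cup",(.5,.62,-.2,-.1)),("v1",(.42,.49,.22,.29)),("v2",(.5,.6,.26,.31))]:
    Q=pts(W,b,.03,.08); print(n,len(Q),np.round(np.median(Q,0),3) if len(Q) else 0)
E
```

```text
t 16.05 tcp [ 0.6401 -0.1246  0.1708] fix [-0.0299 -0.2133] turn deg -0.18 F [ 0.2  0.1 -0.3] gap 0.001
top 1266 ((-30.190799713134766, 51.215240478515625), (158.41952514648438, 91.44356536865234), 89.98202514648438) x [-0.075596    0.00340672] y [-0.02014985  0.12897161]
scene 1246 ((-37.46417236328125, 59.93889617919922), (141.0094757080078, 78.8916015625), 89.39839935302734) x [-0.07580891 -0.00011005] y [-0.00994806  0.12787053]
top slider y [-0.02831325 -0.01226414] 135
[(0.5, array([-0.0267, -0.0053]))]
scene slider y [-0.02844369 -0.01220916] 118
[(0.76, array([-0.0323, -0.0099]))]
cup 463 [ 0.555 -0.148  0.059]
v1 93 [0.452 0.248 0.049]
v2 81 [0.552 0.286 0.048]
```

View pics/top11.png

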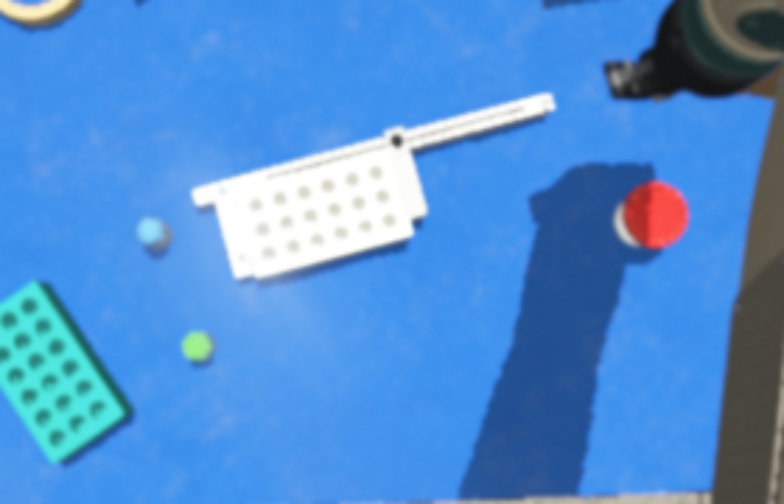

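View pics/scene11.png

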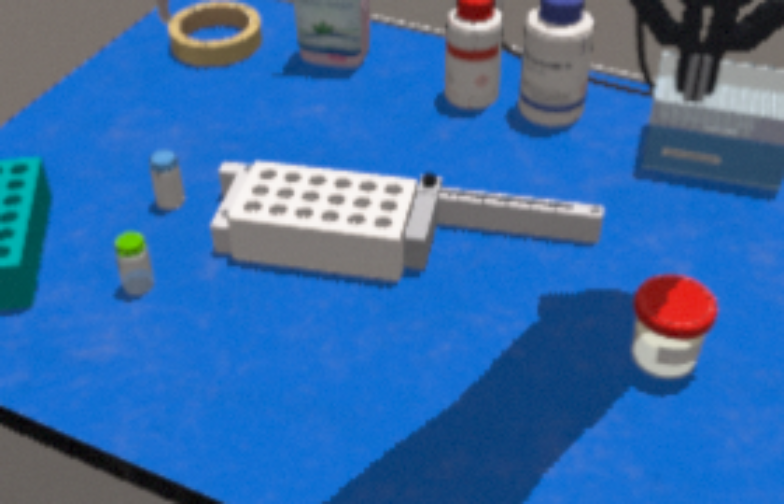

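The rack sits flush and closed in: rack at y 59.9 mm, x about −37.5 mm, and the stop's outer face at −28.4 mm, so the joint reads about 0.120. The arm is clear and the bystanders have not moved. I hand the job in.

```bash
python3 -c "
from h import *
print(env.finish_job())"
```

```text
the job is handed in; nothing more can be done
None
```

The rack is set up in the fixture and the job is handed in; no verdict came back. I pushed the white rack flat against the rail with the open fingers. Then I pushed the sliding stop's outer face with shut fingers until the force rose to about 8 N with no further motion, and backed off. My last pictures were taken at about 16 s of the 54 s allowed.

| Check | Measured (fixture frame) | Allowed |
|---|---|---|
| Rack x, after the rail push | −38 mm, angle about 0.06° (0.001 rad) | −41.5 to −34 mm, below 0.04 rad |
| Rack x, y at the end | x about −37.5 mm, y about 59.9 mm | y 56 to 64 mm |
| Rack angle at the end | about 0.6° (0.01 rad) | below 0.04 rad |
| Sliding stop | about 0.120 m | 0.1165 to 0.125 m |

- **Bystanders:** the cup and both vials were within about 2 mm of where they started, and the gripper was clear of everything.
- **Top camera at the end:** its rack outline merged with the sliding stop's cap, so the end rack values come from the scene camera.
- **Stop face marks disagreed:** the network's mark from the top camera put the face at y −5 mm (confidence 0.5), but from the scene camera at −10 mm (0.76). Depth from both cameras put the outer face at −28.4 mm, which agrees with −10 mm, so I went with that.

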